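# Reload the budgie's spring-fed block feeder

### The job

Slide the box whose lid has the round knob wide open, leaving the other two boxes shut, and load both pecking blocks from it, lying flat, into the white spring feeder: push each down from above against the sprung platform until it has clicked under the catches at both ends and stays down by itself. Go gently and stop when it has clicked or the platform bottoms out, because the blocks crumble if they are pressed on each other with about 5 kg; do not shift the things standing about.

Things in the scene. Friction and masses are not known exactly. Their poses are not given: they have to be found in the camera images.
- block_top_mid (a point): Centre of the upper of two equal pecking blocks, pale plaster-like mineral, plain bricks 60 x 40 x 26 mm (own x, y, z), about 80 g. Both lie flat, one on the other, in the box with the round knob, 60 mm side across the box (along the box's y), 40 mm side along the direction in which its lid slides.
- block_low_mid (a point): Centre of the lower of the two equal blocks (same 60 x 40 x 26 mm); it lies on the box floor, 11 mm above the table.
- feeder: White plastic spring feeder fixed to the table, origin at the centre of its underside, z up. An upright open-topped well 64 mm (own x) by 44 mm (own y) inside, a pecking slot in each long side; outside about 80 x 64 mm at the flared rim, 94 mm above the table. A block goes in flat, 60 mm side along the feeder's x. Holds two blocks, the second pushing the first down.
- feeder_mouth (a point): Centre of the rim, 94 mm above the table. A block set in the mouth rests on the slopes of two catches, its underside about 9 mm above the catches' undersides, its top 10 to 16 mm above the rim. Fingers beside it cannot follow it into the well.
- feeder_catches (a point): Well centre at the nominal height of the catches' flat undersides, 72 mm up. At each x end a sprung catch, 24 mm wide, juts 6 mm in, sloped on top. A block pushed down spreads them (the pair takes roughly 4 to 8 N); they snap over its top once it is below their undersides. Catches, platform and bottom stop form one insert whose height differs by up to 3 mm up or down, unreported: feel it.
- feeder_stop (a point): Well centre at the nominal height of the platform's top when at its hard bottom stop (15 mm up, less or more by the insert's offset). Empty, the platform waits just under the catches; its spring pushes up with 3 N there, 6 N when 52 mm down. With two blocks under the catches only about 3.5 mm of travel is left before the stop.
- lid_round (a joint): Lid with the round knob (on the box that holds the blocks): slide in m, 0 shut, 0.104 fully open; it slides level, along the box's own +x, away from the robot; about 1 N of friction; it stays where left.
- grip_round (a point): Middle of the round knob (24 mm across, 20 mm tall; its top 90 mm and the lid's top 70 mm above the table), at the middle of the lid; travels with it. Axes are the box's: +x the way the lid opens, z up.
- box_round_in (a point): Centre of the inner floor of the box with the blocks, 11 mm above the table; same axes. Box 110 (x) x 80 (y) x 60 mm, inside 100 x 70 mm, walls 5 mm, on a 6 mm board. The three boxes are fixed in a row along y, 84 mm apart, in any order.
- lid_across (a joint): Lid with a 54 x 14 mm bar lying across the sliding direction; slide in m, 0 shut. Must stay shut.
- grip_across (a point): Middle of the across bar on that lid, as grip_round.
- lid_along (a joint): Lid with a 54 x 14 mm bar lying along the sliding direction; slide in m, 0 shut. Must stay shut.
- grip_along (a point): Middle of the along bar on that lid, as grip_round.
- bowl: White ceramic treat bowl, 84 mm across, 35 mm tall, origin under its centre. Bystander.
- spool: Wooden spool toy, 44 mm across, 42 mm tall, origin under its centre. Bystander.
- canister: Closed grey plastic canister with a twist cap, 90 mm across, 150 mm tall, origin under its centre. Bystander.
- bracket: Steel perch bracket: upright plate 100 mm tall at its origin, foot 90 mm long along its x, with a brace. Bystander.
- brush: Hand brush lying on the table. Bystander.
- cup: Small steel cup, 64 mm across, 60 mm tall, origin under its centre. Bystander.
Mind the look-alikes: they are no part of the job. Leave any blue look-alike of the feeder alone.

How it is judged:
By the outcome, as a careful person would: the job done as asked, in the order asked, and still so for the second after the job is handed in, with the robot touching nothing.
It also fails if it takes over 72 s, if anything falls off the work surface, if the arm or the gripper's body presses on something with over 40 N, if the wrist force passes 120 N, or if a joint passes its speed limit or range.

### The arm

A 7-joint arm with a two-finger parallel gripper is mounted at the origin on the work surface. World frame = base frame: x ahead of the robot, y to its left, z up, the work surface at z = 0. Lengths are in m, angles in rad, forces in N, time in s.
With the tool pointing down it reaches from about 0.425 to 0.925 m from the base axis. Payload 6.8 kg.
Tool frame: the origin (TCP) lies at the very end of the fingers, on their centre line; the grasp point (between the pads) lies 19 mm behind it; x points along the fingers, y is the direction in which the jaws open and shut, and the axes are right-handed (so a half turn about x gives the same grasp; the last joint's range is limited). The gripper opens to 85 mm and grips with 20 to 120 N. Pads are 22 mm wide; open, the fingers measure 114 mm over their backs; the gripper's body (76 mm by 85 mm) begins 54 mm behind the grasp point. The pads swing forward as they close: fully open they stand 13 mm farther back than shut.
Start: joints at [-0.108, 0.477, 0.022, 1.555, -0.011, 1.109, -0.083], TCP at [0.675, 0, 0.231] pointing down, gripper open.
Joint ranges: [-2.96, 2.96], [-0.34, 2.1], [-1.41, 1.46], [0.24, 2.44], [-1.37, 4.51], [0.17, 1.92], [-2.96, 2.96]. Speed limits (rad/s): [2.39, 2.39, 3.14, 3.14, 3.14, 3.14, 3.14].

### API

Orientations are given as a rotation vector (axis times angle).
In Python, from bench import get_obs, grab_frame, camera_info, hand_in gives the robot as it stands.
- The arm moves only by the tool apply_moves, never from a script. Its argument "series" is text: rows parted by semicolons, each of 7 numbers parted by spaces: the turn, a rotation vector about the tool's x, y, z in rad, then the shift along the tool's x, y, z in m, then the opening, from 0 (shut) to 1 (fully open). In form: wx wy wz tx ty tz hand; .... A call has 1 to 12 rows; each row is the pose to reach, as a shift and turn from the pose commanded when the call began, along the tool's axes at that moment; what a row does not reach only later rows make up. A row lasts 1/8 s, in which the tool goes at most 62.5 mm and 10.7 degrees, less where a joint would pass 70% of its speed; a pose out of reach is approached as far as the arm can. A call with a gripper value outside its range is refused whole. The fingers move at their own pace and stop on an object; "force" is the grip in N (left out, the last holds). Time passes only in rows, so rows that repeat a pose let the fingers close. It gives the time, the measured TCP pose, the force and the opening at its end, in the units of the state.
- get_obs(): the state, without advancing time (a new reading comes with each control period).
- grab_frame(name): name is "scene" or "side" or "wrist"; returns the picture (400x640x3 uint8, blue, green, red); there is no depth.
- camera_info(name): a dict with "fov_y" (degrees; the focal length in pixels is half the picture's height over the tangent of half this angle, whatever the lens; pixels are square), "cx", "cy" (the principal point, pixels), "D" ([k1, k2, p1, p2, k3] as OpenCV has them; the pictures are not rectified), "rvec" (rotation vector, rad) and "tvec" (3), from world to camera coordinates, as OpenCV has them. Camera axes: x right, y down, z forward; pixel columns grow to the right and rows downward; lengths in m; the calibration is good to about 2 mm. A picture is of the moment at which its call begins: read the wrist's pose just before it. camera_info takes no time and is no camera call; for the wrist camera it gives the pose at the moment of the call.
- hand_in(): hands the job in, once; it reports no verdict.
The state is a dict: "clock": time; "joints": joint angles; "qvel": joint speeds; "tau": joint torques, N m; "tcp_pos": TCP position; "orientation": TCP orientation; "contact_force": force on the tool from outside, world axes, zero at the start; "moment": the same for the moment, N m; "grip_width": finger opening in m.
Only numpy, scipy, OpenCV 4.12 (cv2) and the standard library are available. Lean on these libraries where they do the work, as an engineer would, in place of code of your own. Each camera call takes 0.05 s, during which the arm holds its last target.

## Working session

There is one attempt and no reset: what is moved stays moved. The work goes in short steps, Python scripts to look and compute and a tool call to move; the robot and the scene stay as the last step left them, time stands still between calls to the robot, and variables do not carry over. Pictures are saved under pics/ and viewed, and the job is handed in when it is done.

Besides the shell and the picture viewer there is one more tool, called as name(argument=value, ...), one argument or row to a line, values as JSON. apply_moves: Moves the arm, as the interface text tells. Its arguments: {"type":"object","properties":{"series":{"type":"string"},"force":{"type":"number"}},"required":["series"]}

```bash
ls; mkdir -p pics
python3 - <<'E'
from bench import get_obs, grab_frame, camera_info
import cv2
print(get_obs())
for n in ("scene","side","wrist"):
    print(n,camera_info(n)); cv2.imwrite(f"pics/a_{n}.png",grab_frame(n))
E
```

```text
pics
{'clock': 0.0, 'joints': array([-0.10811727,  0.47775005,  0.02235712,  1.55650714, -0.01148331,
        1.10928447, -0.083145  ]), 'qvel': array([-8.33059083e-04, -1.09678386e-03,  9.22350015e-04,  6.47814268e-04,
        1.31513910e-03,  1.57797147e-05, -1.19737827e-04]), 'tau': array([-5.45967814e-04, -5.96443820e+01,  1.60769675e+00, -2.81194621e+01,
        1.24063640e-02,  9.39900521e-03,  2.20753498e-05]), 'tcp_pos': array([ 6.74386031e-01, -2.12042661e-05,  2.30336102e-01]), 'orientation': array([ 1.20823643,  1.21041227, -1.21062033]), 'contact_force': array([ 0.86675404,  0.07496637, -0.81639164]), 'moment': array([0.01558866, 0.02199446, 0.04651658]), 'grip_width': 0.08544301570714763}
scene {'fov_y': 54.43387757123739, 'cx': 313.37182248278253, 'cy': 199.15960473307078, 'D': array([0.00531657, 0.        , 0.        , 0.        , 0.        ]), 'rvec': array([ 1.46256204,  2.10818511, -0.85162191]), 'tvec': array([ 0.2091583 , -0.30389862,  1.65513571])}
side {'fov_y': 44.66002102525083, 'cx': 321.6126283184776, 'cy': 200.54864389499713, 'D': array([-0.08037939,  0.        ,  0.        ,  0.        ,  0.        ]), 'rvec': array([ 2.33195267, -0.33787318,  0.16820472]), 'tvec': array([-0.54777166,  0.14305383,  1.19032204])}
wrist {'fov_y': 68.24066860496598, 'cx': 319.0043897659393, 'cy': 203.74190563028128, 'D': array([0.00824849, 0.        , 0.        , 0.        , 0.        ]), 'rvec': array([-2.87093150e+00, -2.07352357e-03,  4.01033882e-03]), 'tvec': array([-0.6728273 , -0.03523592,  0.37882123])}
```

View pics/a_scene.png

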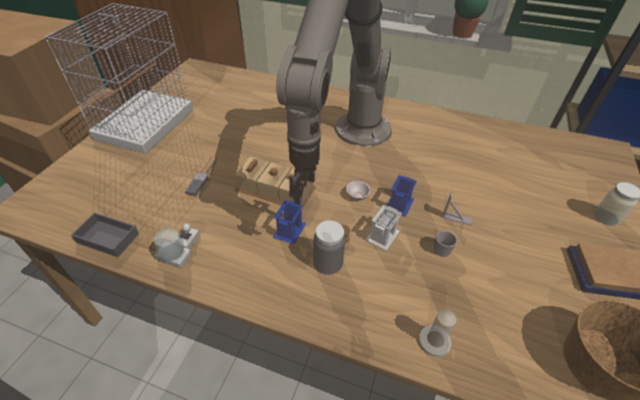

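View pics/a_side.png

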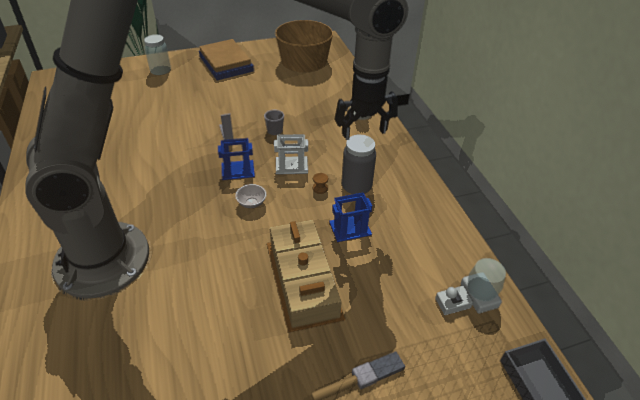

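View pics/a_wrist.png

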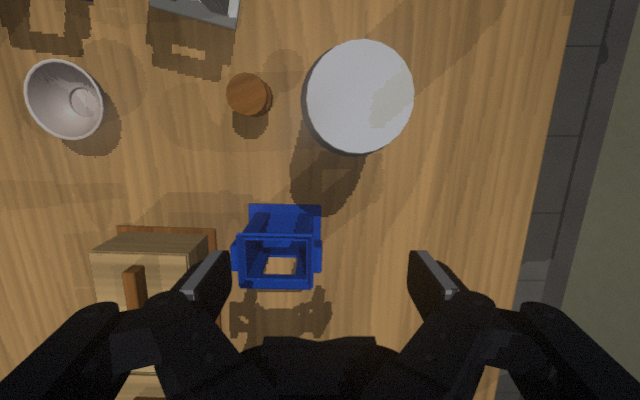

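The scene view shows the boxes at about (265,178), with the white feeder at (385,227). In the side view the round knob is at (303,258), on the middle box; the across and along bars are at (295,232) and (312,288). The white feeder is at (291,156), with blue look-alikes at (236,158) and (351,217). I'll enlarge the side view to confirm.

```bash
cat > h.py <<'E'
import numpy as np, cv2
from bench import get_obs, grab_frame, camera_info
def cam(n):
    c=camera_info(n); f=200/np.tan(np.radians(c['fov_y']/2))
    K=np.array([[f,0,c['cx']],[0,f,c['cy']],[0,0,1]]); return K,np.array(c['D']),np.array(c['rvec']),np.array(c['tvec'])
def ray(C,uv):
    K,D,r,t=C; R=cv2.Rodrigues(r)[0]
    p=cv2.undistortPoints(np.array([[uv]],float),K,D)[0,0]
    return -R.T@t, R.T@np.array([p[0],p[1],1])
def atz(C,uv,z):
    o,d=ray(C,uv); return o+d*(z-o[2])/d[2]
def proj(C,P):
    K,D,r,t=C; return cv2.projectPoints(np.array(P,float).reshape(-1,3),r,t,K,D)[0][:,0]
E
python3 - <<'E'
import cv2
im=cv2.imread("pics/a_side.png")
cv2.imwrite("pics/b1.png",cv2.resize(im[210:330,255:375],None,fx=5,fy=5,interpolation=cv2.INTER_CUBIC))
cv2.imwrite("pics/b2.png",cv2.resize(im[110:210,210:330],None,fx=6,fy=6,interpolation=cv2.INTER_CUBIC))
E
```

```text
(no output)
```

View pics/b1.png

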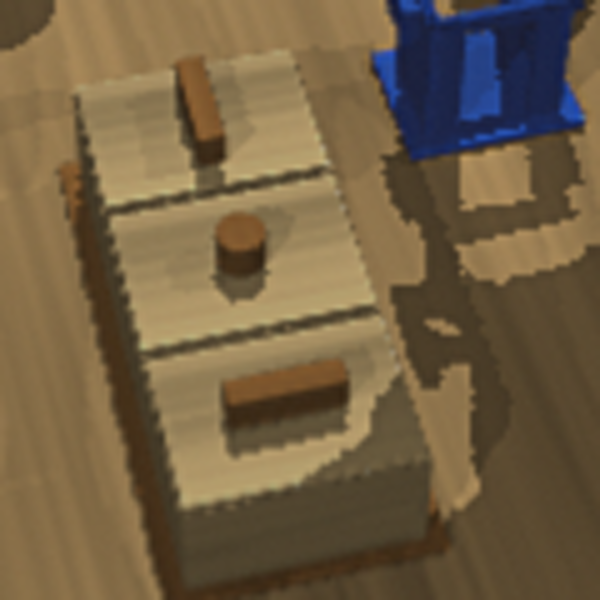

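View pics/b2.png

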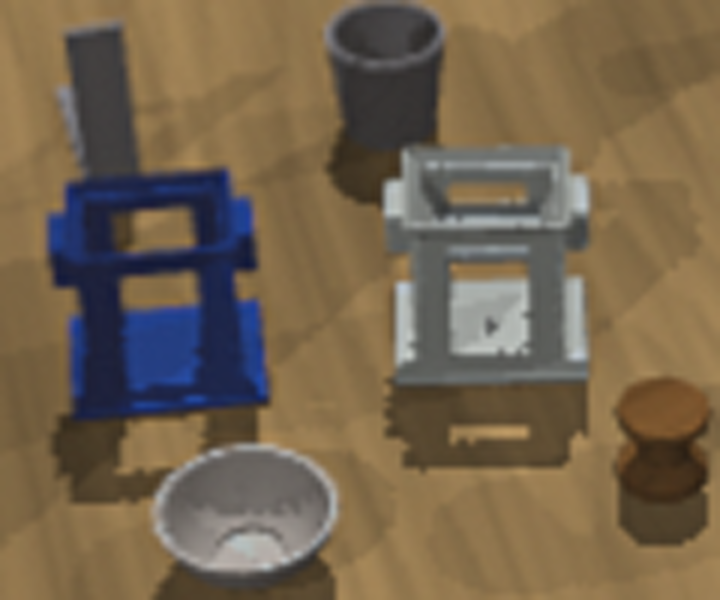

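b1 shows the round knob on the middle box, knob top at about (303,256). The lid with the bar along x is at the bottom, and the across bar is at the top. b2 shows the white feeder rim around (291,141).

Run:
```python
from h import *
C=cam("side")
def b1(u,v): return (255+(u-2)/5,210+(v-2)/5)
def b2(u,v): return (210+(u-2.5)/6,110+(v-2.5)/6)
print("knob",atz(C,b1(240,229),.09).round(4))
P=[atz(C,b1(*p),.07) for p in [(110,208),(333,178),(378,310),(148,350)]]
print("lid",np.round(P,4)); print(np.mean(P,0))
e=P[1]-P[0]+P[2]-P[3]; print("yaw",np.degrees(np.arctan2(e[1],e[0])),[np.linalg.norm(P[i]-P[i-1]).round(4) for i in range(4)])
# all lid outer corners
for n,p in dict(tl=(75,92),tr=(293,52),br=(430,458),bl=(180,508)).items(): print(n,atz(C,b1(*p),.07).round(4))
P=[atz(C,b2(*p),.094) for p in [(404,149),(570,149),(575,228),(408,234)]]
print("rim",np.round(P,4)); print(np.mean(P,0),[np.linalg.norm(P[i]-P[i-1]).round(4) for i in range(4)])
e=P[1]-P[0]+P[2]-P[3]; print("yaw",np.degrees(np.arctan2(e[1],e[0])))
for p in [(395,382),(587,378)]: print("base",atz(C,b2(*p),.0).round(4))
for n,uv,z in [("bowl",b2(245,500),.035),("spool",b2(665,405),.042),("cup",b2(385,30),.06),("canister",(360,145),.15),("bluetop",(351,201),.094),("bracket",b2(95,30),.1)]: print(n,atz(C,uv,z).round(3))
```

```text
knob [ 0.4658 -0.1978  0.09  ]
lid [[ 0.4152 -0.1536  0.07  ]
 [ 0.5201 -0.1647  0.07  ]
 [ 0.517  -0.2441  0.07  ]
 [ 0.4127 -0.237   0.07  ]]
[ 0.46625895 -0.1998584   0.07      ]
yaw -4.9911418426692125 [np.float64(0.0834), np.float64(0.1055), np.float64(0.0795), np.float64(0.1046)]
tl [ 0.4155 -0.0783  0.07  ]
tr [ 0.5247 -0.0817  0.07  ]
br [ 0.5145 -0.3252  0.07  ]
bl [ 0.406  -0.3195  0.07  ]
rim [[0.512  0.2507 0.094 ]
 [0.5891 0.2292 0.094 ]
 [0.575  0.1697 0.094 ]
 [0.4988 0.1863 0.094 ]]
[0.54375568 0.20899919 0.094     ] [np.float64(0.0657), np.float64(0.0801), np.float64(0.0612), np.float64(0.078)]
yaw -13.984354743783497
base [0.4894 0.1913 0.    ]
base [0.5806 0.1687 0.    ]
bowl [0.399 0.092 0.035]
spool [0.597 0.095 0.042]
cup [0.535 0.399 0.06 ]
canister [0.699 0.074 0.15 ]
bluetop [ 0.627 -0.067  0.094]
bracket [0.383 0.382 0.1  ]
```

```bash
cat >> h.py <<'E'
from scipy.spatial.transform import Rotation as Ro
R0=np.array([[0,0,-1],[0,1,0],[-1,0,0]],float)
def shift(dx,R): return R.T@np.asarray(dx,float)
E
python3 - <<'E'
from h import *
o=get_obs(); R=Ro.from_rotvec(o['orientation']).as_matrix(); print(R.round(3))
for v in ([1.2092,1.2092,-1.2092],): print(Ro.from_rotvec(v).as_matrix().round(3))
K,D,r,t=cam("wrist"); Rc=cv2.Rodrigues(r)[0]
print("cam centre",-Rc.T@t, "axes world (rows)",Rc.round(3), get_obs()['tcp_pos'])
E
```

```text
[[-0.001  1.    -0.   ]
 [-0.    -0.    -1.   ]
 [-1.    -0.001  0.   ]]
[[-0.  1. -0.]
 [ 0. -0. -1.]
 [-1. -0. -0.]]
cam centre [0.67390405 0.0680343  0.37260406] axes world (rows) [[ 1.     0.001 -0.003]
 [ 0.002 -0.964  0.267]
 [-0.002 -0.267 -0.964]] [ 6.74559078e-01 -3.51916618e-05  2.30554631e-01]
```

apply_moves(
  series="0 0 0 0 -0.05 0.06 1; 0 0 0 0 -0.1 0.12 1; 0 0 0 0 -0.15 0.18 1; 0 0 0 0 -0.21 0.25 0.7; 0 0 0 0 -0.21 0.25 0.6; 0 0 0 0 -0.21 0.25 0.6; 0 0 0 0 -0.21 0.25 0.6",
)

```text
clock: 1.02
tcp_pos: [0.4647, -0.2504, 0.2313]
orientation: [1.211, 1.208, -1.21]
contact_force: [-0.2, 0.5, 0.1]
grip_width: 0.0515
```

Run:
```python
from h import *
import pickle
o=get_obs(); print(o['tcp_pos'],o['orientation'],o['contact_force'],o['grip_width'])
C=cam("wrist"); im=grab_frame("wrist"); cv2.imwrite("pics/c.png",im); pickle.dump(C,open("c.pkl","wb"))
```

```text
[ 0.46465177 -0.25041747  0.2313261 ] [ 1.21080091  1.20833909 -1.21044322] [-0.17762883  0.53708454  0.14589143] 0.05152566600961175
```

View pics/c.png

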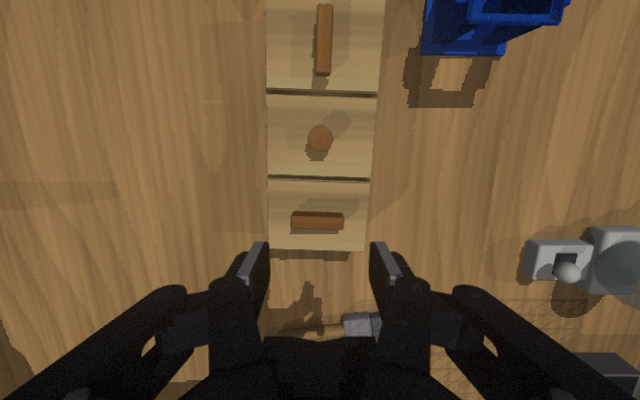

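The wrist view puts the round knob at (320,138), between the across bar at (323,40) and the along bar at (318,220). Next I'll compute the positions.

Run:
```python
from h import *
import pickle
C=pickle.load(open("c.pkl","rb")); im=cv2.imread("pics/c.png")
cr=cv2.resize(im[80:200,250:390],None,fx=5,fy=5,interpolation=cv2.INTER_CUBIC); cv2.imwrite("pics/c1.png",cr)
print("knob",atz(C,(320,138),.09), "bars",atz(C,(323,40),.09),atz(C,(318,219),.09))
for p in [(267,93),(377,97),(372,181),(267,177)]: print(atz(C,p,.07).round(4))
```

```text
knob [ 0.46453505 -0.19697139  0.09      ] bars [ 0.46711881 -0.11455643  0.09      ] [ 0.46251329 -0.2769683   0.09      ]
[ 0.4134 -0.1556  0.07  ]
[ 0.5198 -0.1593  0.07  ]
[ 0.5189 -0.2419  0.07  ]
[ 0.4094 -0.2376  0.07  ]
```

View pics/c1.png

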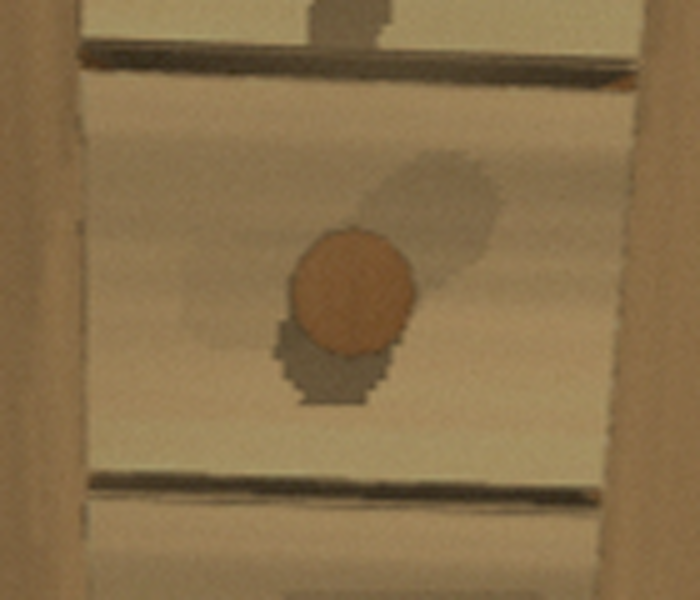

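The knob is at (0.465,−0.197) from both cameras, agreeing to about 1 mm, and the box yaw is about −2°. I'll grasp the knob now.

apply_moves(
  series="0.035 0 0 0.03 0 -0.053 0.6; 0.035 0 0 0.08 0 -0.053 0.6; 0.035 0 0 0.12 0 -0.053 0.6; 0.035 0 0 0.145 0 -0.053 0.6; 0.035 0 0 0.157 0 -0.053 0.6; 0.035 0 0 0.157 0 -0.053 0; 0.035 0 0 0.157 0 -0.053 0; 0.035 0 0 0.157 0 -0.053 0; 0.035 0 0 0.157 0 -0.053 0",
  force=20,
)

```text
clock: 2.2
tcp_pos: [0.4659, -0.1965, 0.075]
orientation: [1.236, 1.192, -1.233]
contact_force: [2.2, 3.1, -1.3]
grip_width: 0.0228
```

apply_moves(
  series="0 0 0 0 0.012 0 0; 0 0 0 0 0.025 0 0; 0 0 0 0 0.038 0 0; 0 0 0 0 0.051 0 0; 0 0 0 0 0.064 0 0; 0 0 0 0 0.077 0 0; 0 0 0 0 0.088 0 0; 0 0 0 0 0.098 0 0; 0 0 0 0 0.103 0 0; 0 0 0 0 0.105 0 0; 0 0 0 0 0.105 0 0",
)

```text
clock: 3.58
tcp_pos: [0.57, -0.2005, 0.0749]
orientation: [1.235, 1.194, -1.236]
contact_force: [-4.2, 4.4, 9.5]
grip_width: 0.0232
```

apply_moves(
  series="0 0 0 0 -0.001 0 0.6; 0 0 0 0 -0.001 0 0.6; 0 0 0 -0.01 -0.001 0 0.6; 0 0 0 -0.04 -0.001 0 0.6; 0 0 0 -0.09 -0.03 0.02 0.7; 0 0 0 -0.13 -0.07 0.04 0.7; 0 0 0 -0.15 -0.105 0.065 0.7; 0 0 0 -0.157 -0.105 0.065 0.7; 0 0 0 -0.157 -0.105 0.065 0.7",
)

```text
clock: 4.7
tcp_pos: [0.4635, -0.262, 0.2323]
orientation: [1.236, 1.19, -1.234]
contact_force: [0.0, -0.0, 1.2]
grip_width: 0.0597
```

Run:
```python
from h import *
import pickle
o=get_obs(); print(o['tcp_pos'],o['orientation'],o['contact_force'],o['grip_width'])
C=cam("wrist"); im=grab_frame("wrist"); cv2.imwrite("pics/d.png",im); pickle.dump(C,open("d.pkl","wb"))
cr=cv2.resize(im[60:220,220:440],None,fx=3.5,fy=3.5,interpolation=cv2.INTER_CUBIC); cv2.imwrite("pics/d1.png",cr)
s=grab_frame("side"); cv2.imwrite("pics/d2.png",cv2.resize(s[200:350,240:400],None,fx=4,fy=4,interpolation=cv2.INTER_CUBIC))
```

```text
[ 0.46351618 -0.26196396  0.23226424] [ 1.2357451   1.19046517 -1.23365036] [ 0.0407529  -0.01307062  1.22210246] 0.059723816872190784
```

View pics/d1.png

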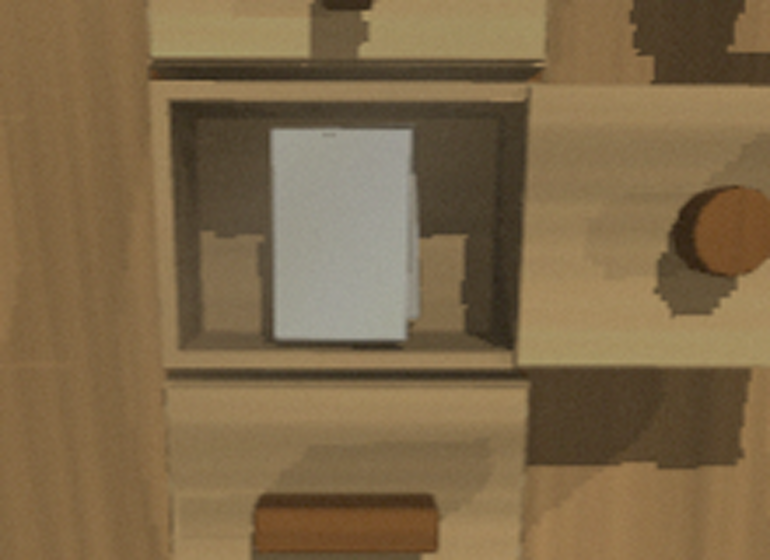

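View pics/d2.png

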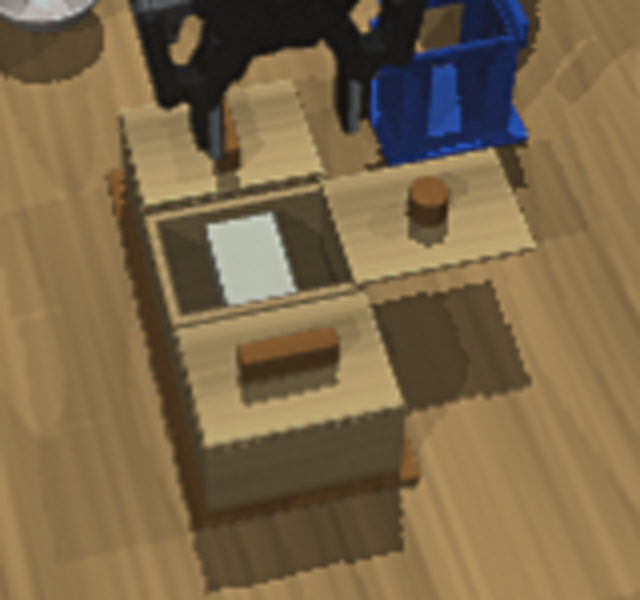

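Run:
```python
from h import *
import pickle
C=pickle.load(open("d.pkl","rb"))
f=lambda u,v:(220+(u-1.25)/3.5,60+(v-1.25)/3.5)
P=np.array([atz(C,f(*p),.063) for p in [(271,128),(412,127),(406,341),(274,340)]]); print(P.round(4),P.mean(0))
print([np.linalg.norm(P[i]-P[i-1]).round(4) for i in range(4)])
e=P[0]-P[3]+P[1]-P[2]; print("yaw from y", np.degrees(np.arctan2(-e[0],e[1]))); e=P[1]-P[0]+P[2]-P[3];print(np.degrees(np.arctan2(e[1],e[0])))
P=np.array([atz(C,f(*p),.066) for p in [(170,100),(527,98),(516,350),(180,350)]]); print("box",P.round(4),P.mean(0))
print("lowblock right edge",atz(C,f(419,200),.037),atz(C,f(417,320),.037))
C=cam("side"); g=lambda u,v:(240+(u-1.5)/4,200+(v-1.5)/4)
P=np.array([atz(C,g(*p),.063) for p in [(207,221),(274,211),(297,292),(224,307)]]); print(P.round(4),P.mean(0))
K=atz(C,g(427,190),.09); print("knob",K)
```

```text
[[ 0.4441 -0.1688  0.063 ]
 [ 0.4841 -0.1699  0.063 ]
 [ 0.4812 -0.2302  0.063 ]
 [ 0.4418 -0.2285  0.063 ]] [ 0.46279301 -0.19937402  0.063     ]
[np.float64(0.0597), np.float64(0.04), np.float64(0.0603), np.float64(0.0395)]
yaw from y -2.4712707547196264
-1.9743269979072129
box [[ 0.4165 -0.1608  0.066 ]
 [ 0.5161 -0.1637  0.066 ]
 [ 0.5137 -0.2336  0.066 ]
 [ 0.4139 -0.2302  0.066 ]] [ 0.4650582  -0.19707696  0.066     ]
lowblock right edge [ 0.48751471 -0.18950065  0.037     ] [ 0.48629924 -0.22659986  0.037     ]
[[ 0.4467 -0.1681  0.063 ]
 [ 0.4862 -0.1716  0.063 ]
 [ 0.4826 -0.2317  0.063 ]
 [ 0.4404 -0.2304  0.063 ]] [ 0.46396131 -0.20044509  0.063     ]
knob [ 0.56867003 -0.20217104  0.09      ]
```

The lid is wide open, with the knob moved 0.104 m, and the neighbouring lids are still shut. The upper block measures 40×60 mm at (0.463,−0.1995), yaw about −2.2°. I'll grasp it about 11 mm below its top.

apply_moves(
  series="0.003 0 0 0.03 -0.0027 -0.04 0.62; 0.003 0 0 0.08 -0.0027 -0.0625 0.62; 0.003 0 0 0.12 -0.0027 -0.0625 0.62; 0.003 0 0 0.15 -0.0027 -0.0625 0.62; 0.003 0 0 0.17 -0.0027 -0.0625 0.62; 0.003 0 0 0.183 -0.0027 -0.0625 0.62; 0.003 0 0 0.183 -0.0027 -0.0625 0.62; 0.003 0 0 0.183 -0.0027 -0.0625 0.3; 0.003 0 0 0.183 -0.0027 -0.0625 0; 0.003 0 0 0.183 -0.0027 -0.0625 0; 0.003 0 0 0.183 -0.0027 -0.0625 0",
  force=25,
)

```text
clock: 6.18
tcp_pos: [0.4625, -0.1995, 0.0487]
orientation: [1.237, 1.19, -1.237]
contact_force: [-0.3, 0.2, 2.8]
grip_width: 0.0393
```

apply_moves(
  series="0 0 0 -0.01 0 0 0; 0 0 0 -0.04 0 0 0; 0 0 0 -0.09 0 0 0; -0.1 0 0 -0.14 0.01 -0.03 0; -0.27 0 0 -0.161 0.03 -0.08 0; -0.44 0 0 -0.161 0.05 -0.13 0; -0.61 0 0 -0.161 0.07 -0.19 0; -0.78 0 0 -0.161 0.09 -0.25 0; -0.95 0 0 -0.161 0.11 -0.3 0; -1.12 0 0 -0.161 0.13 -0.35 0; -1.27 0 0 -0.161 0.14 -0.385 0; -1.365 0 0 -0.161 0.144 -0.395 0",
)

```text
clock: 7.68
tcp_pos: [0.6209, 0.1934, 0.2097]
orientation: [0.187, 1.563, -0.184]
contact_force: [-0.1, -0.8, -0.9]
grip_width: 0.0392
```

Run:
```python
from h import *
import pickle
o=get_obs(); print(o['tcp_pos'],o['orientation'],o['contact_force'],o['grip_width'],o['qvel'].round(3)); print(Ro.from_rotvec(o['orientation']).as_matrix().round(3))
C=cam("wrist"); im=grab_frame("wrist"); cv2.imwrite("pics/e.png",im); pickle.dump(C,open("e.pkl","wb"))
s=grab_frame("side"); cv2.imwrite("pics/e2.png",cv2.resize(s[50:350,210:410],None,fx=2,fy=2,interpolation=cv2.INTER_CUBIC))
```

```text
[0.62086907 0.19337428 0.20965125] [ 0.18661573  1.56310234 -0.18436119] [-0.1143055  -0.76869525 -0.87601547] 0.03923223980182664 [ 0.03   0.095 -0.124 -0.126  0.114  0.077  0.58 ]
[[-0.     0.234  0.972]
 [ 0.001  0.972 -0.234]
 [-1.     0.001 -0.   ]]
```

View pics/e.png

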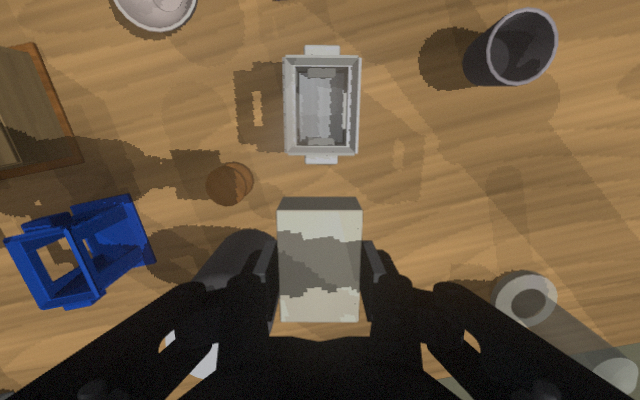

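View pics/e2.png

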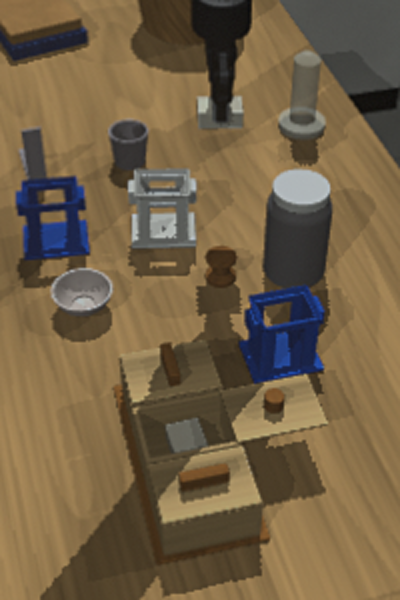

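The white feeder is at (322,105) in the wrist view and the block is held squarely at (320,260). The lower block is visible in the box. I'll enlarge the feeder and take a fresh settled picture.

apply_moves(
  series="0 0 0 0 0 0 0; 0 0 0 0 0 0 0",
)

```text
clock: 8.02
tcp_pos: [0.6211, 0.1884, 0.2095]
orientation: [0.193, 1.562, -0.194]
contact_force: [0.2, -0.1, -0.7]
grip_width: 0.0393
```

Run:
```python
from h import *
import pickle
o=get_obs(); print(o['tcp_pos'],o['orientation'],o['contact_force'],o['grip_width'],o['qvel'].round(3)); print(Ro.from_rotvec(o['orientation']).as_matrix().round(3))
C=cam("wrist"); im=grab_frame("wrist"); cv2.imwrite("pics/f.png",im); pickle.dump(C,open("f.pkl","wb"))
cv2.imwrite("pics/f1.png",cv2.resize(im[35:175,240:400],None,fx=4,fy=4,interpolation=cv2.INTER_CUBIC))
cv2.imwrite("pics/f2.png",cv2.resize(im[185:335,240:400],None,fx=4,fy=4,interpolation=cv2.INTER_CUBIC))
```

```text
[0.62111222 0.18843829 0.20948323] [ 0.19292458  1.56189814 -0.19421106] [ 0.2046825  -0.09476323 -0.70754138] 0.039255448795611624 [-0.002  0.002 -0.003 -0.001 -0.001 -0.003  0.005]
[[ 0.     0.244  0.97 ]
 [-0.001  0.97  -0.244]
 [-1.    -0.001  0.   ]]
```

View pics/f1.png

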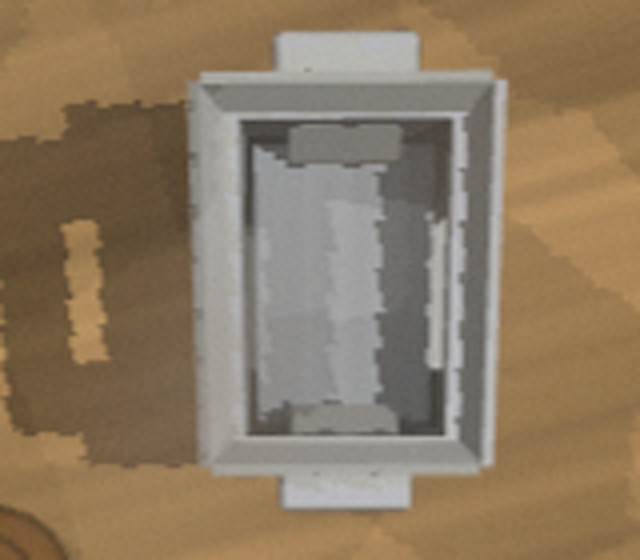

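View pics/f2.png

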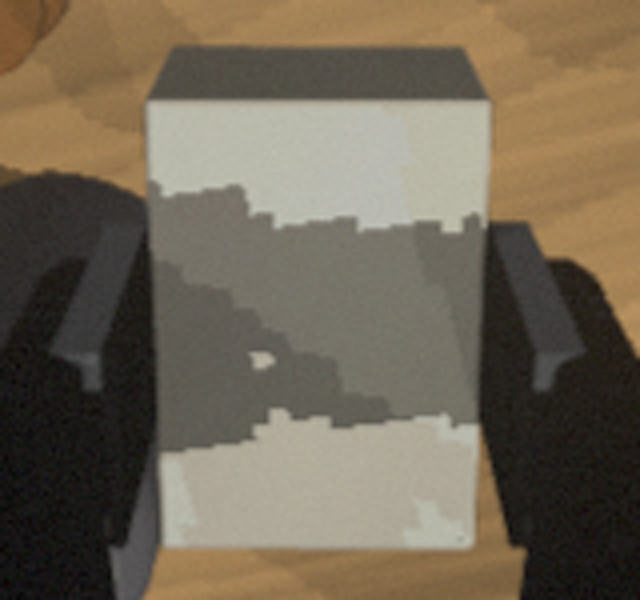

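Run:
```python
from h import *
import pickle
C=pickle.load(open("f.pkl","rb"))
f=lambda u,v:(240+(u-1.5)/4,35+(v-1.5)/4)
g=lambda u,v:(240+(u-1.5)/4,185+(v-1.5)/4)
def rep(n,P):
    P=np.array(P); print(n,P.round(4).tolist(),P.mean(0).round(4),[np.linalg.norm(P[i]-P[i-1]).round(4) for i in range(4)])
    e=P[0]-P[3]+P[1]-P[2]; a=P[1]-P[0]+P[2]-P[3]; print("  up dir deg",np.degrees(np.arctan2(e[1],e[0])).round(2)," right dir",np.degrees(np.arctan2(a[1],a[0])).round(2))
rep("rim",[atz(C,f(*p),.094) for p in [(194,76),(501,78),(490,471),(207,471)]])
rep("inner",[atz(C,f(*p),.085) for p in [(239,116),(462,116),(456,436),(245,436)]])
rep("block",[atz(C,g(*p),.2095+.0143) for p in [(147,100),(490,100),(474,548),(160,548)]])
o=[0.62111222,0.18843829,0.20948323]
print(proj(C,[o]))
```

```text
rim [[0.498, 0.1942, 0.094], [0.5131, 0.253, 0.094], [0.588, 0.2352, 0.094], [0.5732, 0.1759, 0.094]] [0.5431 0.2146 0.094 ] [np.float64(0.0774), np.float64(0.0608), np.float64(0.077), np.float64(0.0611)]
  up dir deg 166.48  right dir 75.76
inner [[0.5055, 0.2008, 0.085], [0.5167, 0.2455, 0.085], [0.5798, 0.2305, 0.085], [0.5685, 0.1851, 0.085]] [0.5426 0.2155 0.085 ] [np.float64(0.0649), np.float64(0.0461), np.float64(0.0649), np.float64(0.0468)]
  up dir deg 166.37  right dir 75.92
block [[0.5867, 0.1773, 0.2238], [0.5961, 0.2148, 0.2238], [0.6533, 0.2008, 0.2238], [0.6437, 0.1624, 0.2238]] [0.6199 0.1888 0.2238] [np.float64(0.0589), np.float64(0.0387), np.float64(0.0589), np.float64(0.0396)]
  up dir deg 165.76  right dir 75.93
[[318.89017365 257.7439181 ]]
```

apply_moves(
  series="0 0 0 0 0.003 -0.03 0; 0 0 0 0.01 0.006 -0.06 0; 0 0 0 0.03 0.0063 -0.0808 0; 0 0 0 0.06 0.0063 -0.0808 0; 0 0 0 0.085 0.0063 -0.0808 0; 0 0 0 0.0955 0.0063 -0.0808 0; 0 0 0 0.0955 0.0063 -0.0808 0; 0 0 0 0.0955 0.0063 -0.0808 0",
)

```text
clock: 9.07
tcp_pos: [0.545, 0.2157, 0.1149]
orientation: [0.192, 1.561, -0.191]
contact_force: [0.1, -0.1, -0.4]
grip_width: 0.0392
```

Run:
```python
from h import *
import pickle
o=get_obs(); print(o['tcp_pos'],o['contact_force'],o['grip_width'])
C=cam("wrist"); im=grab_frame("wrist"); cv2.imwrite("pics/g.png",im); pickle.dump(C,open("g.pkl","wb"))
s=grab_frame("side")
S=cam("side")
# predicted rim outline
c=np.array([0.5431,0.2146,.094]); a=np.radians(-13.8); ex=np.array([np.cos(a),np.sin(a),0]); ey=np.array([-np.sin(a),np.cos(a),0])
def draw(img,Cc,off,k,box,x0,y0):
    P=proj(Cc,box); P=((P-[x0,y0]+.5)*k-.5)
    cv2.polylines(img,[np.round(P*16).astype(np.int32)],True,(0,0,255) if off else (0,255,0),1,cv2.LINE_AA,4)
im0=cv2.resize(s[90:190,240:340],None,fx=6,fy=6,interpolation=cv2.INTER_CUBIC)
rect=lambda c,hx,hy:[c-hx*ex-hy*ey,c+hx*ex-hy*ey,c+hx*ex+hy*ey,c-hx*ex+hy*ey]
draw(im0,S,1,6,rect(c,.04,.032),240,90)
cv2.imwrite("pics/g2.png",im0)
w=cv2.resize(im[60:360,180:460],None,fx=2,fy=2,interpolation=cv2.INTER_CUBIC); draw(w,C,1,2,rect(c,.04,.032),180,60); cv2.imwrite("pics/g1.png",w)
```

```text
[0.54502338 0.21571093 0.11489678] [ 0.05589161 -0.07129335 -0.39221201] 0.03923380314762208
```

View pics/g2.png

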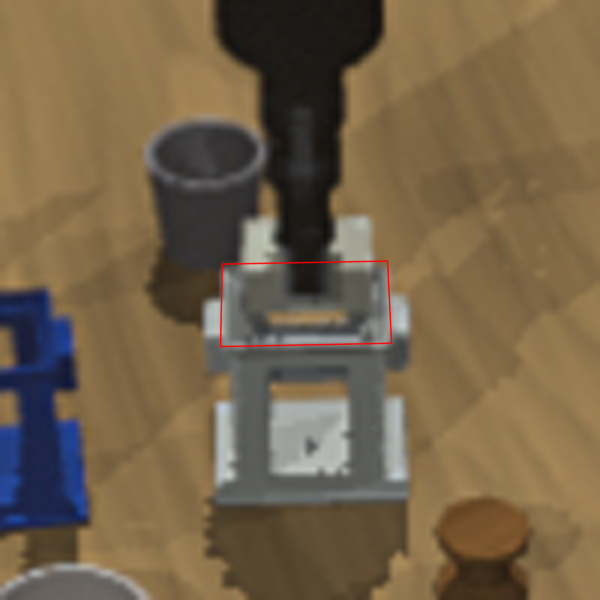

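View pics/g1.png

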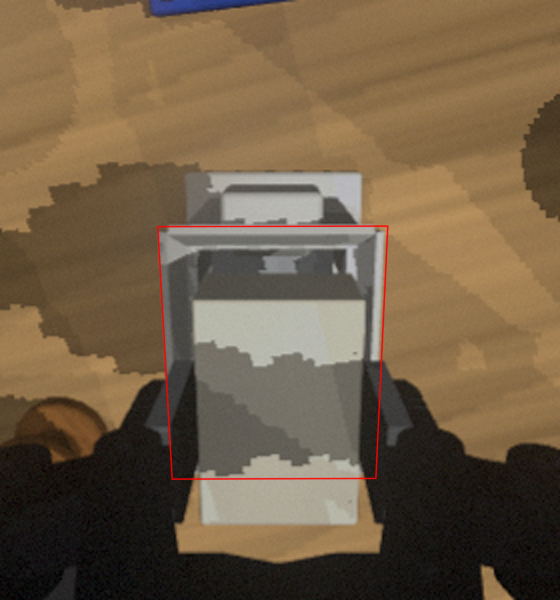

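Run:
```python
from h import *
import pickle
C=pickle.load(open("g.pkl","rb"))
g=lambda u,v:(180+(u-.5)/2,60+(v-.5)/2)
P=np.array([atz(C,g(*p),.1292) for p in [(193,300),(366,300),(358,523),(202,523)]]); print(P.round(4),P.mean(0))
print([np.linalg.norm(P[i]-P[i-1]).round(4) for i in range(4)])
R=np.array([atz(C,g(*p),.094) for p in [(159,226),(387,226)]]); print(R.round(4),np.linalg.norm(R[0]-R[1]))
a=np.radians(-13.8); ex=np.array([np.cos(a),np.sin(a),0]); print("centre from rear edge",R.mean(0)+.040*ex)
```

```text
[[0.5106 0.2044 0.1292]
 [0.52   0.2423 0.1292]
 [0.5771 0.2284 0.1292]
 [0.5676 0.1903 0.1292]] [0.54382689 0.21635533 0.1292    ]
[np.float64(0.0587), np.float64(0.039), np.float64(0.0587), np.float64(0.0393)]
[[0.4967 0.1936 0.094 ]
 [0.512  0.2551 0.094 ]] 0.06340781407782922
centre from rear edge [0.54318998 0.2148023  0.094     ]
```

The block is 1.6 mm off along the jaws, so I'll correct that and lower it into the mouth.

apply_moves(
  series="0 0 0 0 -0.0017 -0.0002 0; 0 0 0 0.004 -0.0017 -0.0002 0; 0 0 0 0.008 -0.0017 -0.0002 0; 0 0 0 0.011 -0.0017 -0.0002 0; 0 0 0 0.014 -0.0017 -0.0002 0; 0 0 0 0.016 -0.0017 -0.0002 0; 0 0 0 0.018 -0.0017 -0.0002 0; 0 0 0 0.018 -0.0017 -0.0002 0",
)

```text
clock: 10.18
tcp_pos: [0.5436, 0.2139, 0.0957]
orientation: [0.191, 1.562, -0.191]
contact_force: [-0.0, -0.1, -0.5]
grip_width: 0.0394
```

apply_moves(
  series="0 0 0 0.001 0 0 0; 0 0 0 0.002 0 0 0; 0 0 0 0.002 0 0 0",
)

```text
clock: 10.55
tcp_pos: [0.5436, 0.2138, 0.0937]
orientation: [0.191, 1.562, -0.192]
contact_force: [0.6, -0.1, -1.0]
grip_width: 0.0396
```

Run:
```python
from h import *
s=grab_frame("side"); cv2.imwrite("pics/h.png",cv2.resize(s[90:190,240:340],None,fx=6,fy=6,interpolation=cv2.INTER_CUBIC))
print(get_obs()['contact_force'])
```

```text
[ 0.90775344  0.31265147 -1.24543567]
```

View pics/h.png

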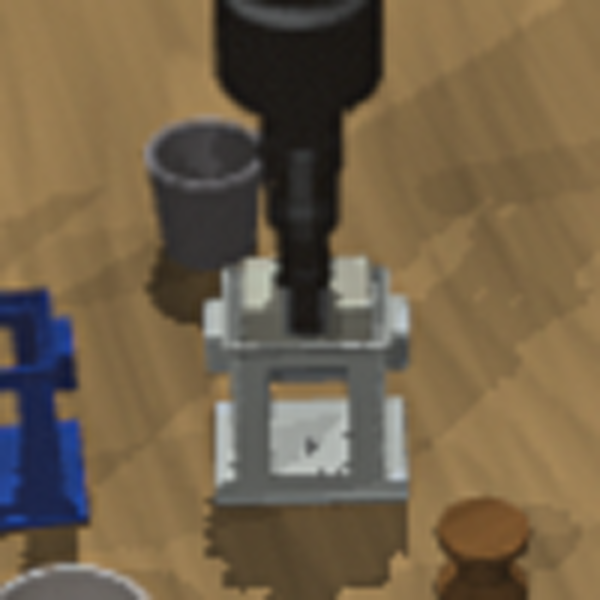

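The block sits centred in the mouth. I'll release, lift, close the fingers and check.

apply_moves(
  series="0 0 0 0 0 0 0.55; 0 0 0 0 0 0 0.6; 0 0 0 0 0 0 0.6; 0 0 0 -0.02 0 0 0.6; 0 0 0 -0.06 0 0.03 0.6; 0 0 0 -0.08 0 0.05 0; 0 0 0 -0.08 0 0.05 0; 0 0 0 -0.08 0 0.05 0; 0 0 0 -0.08 0 0.05 0",
)

```text
clock: 11.72
tcp_pos: [0.5904, 0.202, 0.1724]
orientation: [0.19, 1.565, -0.191]
contact_force: [0.4, 0.3, 0.6]
grip_width: 0.0004
```

Run:
```python
from h import *
import pickle
o=get_obs(); print(o['tcp_pos'],o['contact_force'],o['grip_width'])
C=cam("wrist"); im=grab_frame("wrist"); cv2.imwrite("pics/i.png",im); pickle.dump(C,open("i.pkl","wb"))
cv2.imwrite("pics/i1.png",cv2.resize(im[40:400,160:480],None,fx=1.6,fy=1.6,interpolation=cv2.INTER_CUBIC))
s=grab_frame("side"); cv2.imwrite("pics/i2.png",cv2.resize(s[100:190,240:340],None,fx=6,fy=6,interpolation=cv2.INTER_CUBIC))
```

```text
[0.59041051 0.20203204 0.17235476] [0.40850557 0.28533305 0.63523607] 0.0004293003645993074
```

View pics/i1.png

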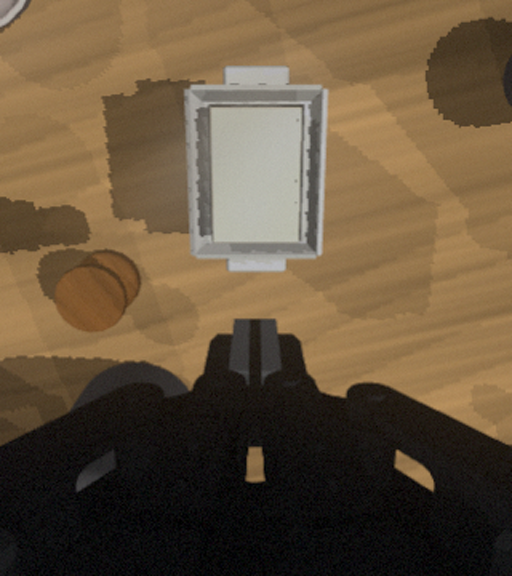

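View pics/i2.png

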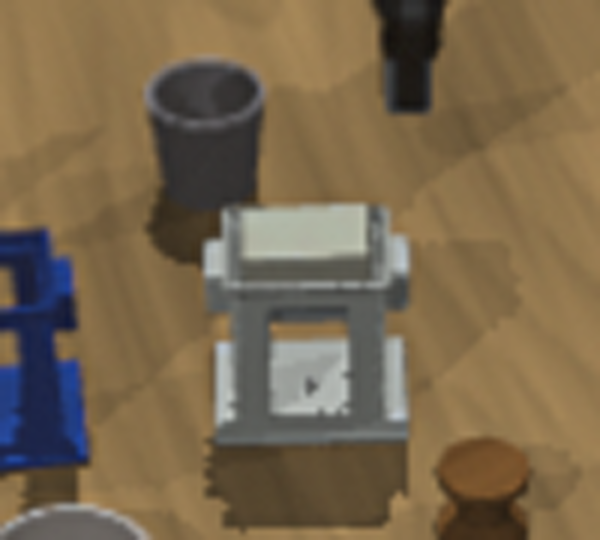

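apply_moves(
  series="0 0 0 0.01 0.0008 -0.03 0; 0 0 0 0.03 0.0008 -0.0489 0; 0 0 0 0.05 0.0008 -0.0489 0; 0 0 0 0.058 0.0008 -0.0489 0; 0 0 0 0.06 0.0008 -0.0489 0; 0 0 0 0.06 0.0008 -0.0489 0",
)

```text
clock: 12.58
tcp_pos: [0.5454, 0.2145, 0.1142]
orientation: [0.192, 1.562, -0.191]
contact_force: [-0.3, 0.2, -0.9]
grip_width: -0.0
```

apply_moves(
  series="0 0 0 0.001 0 0 0; 0 0 0 0.002 0 0 0; 0 0 0 0.003 0 0 0; 0 0 0 0.004 0 0 0; 0 0 0 0.005 0 0 0; 0 0 0 0.006 0 0 0",
)

```text
clock: 13.32
tcp_pos: [0.5449, 0.2144, 0.1077]
orientation: [0.191, 1.562, -0.191]
contact_force: [-0.3, -0.1, -1.3]
grip_width: -0.0002
```

apply_moves(
  series="0 0 0 0 0 -0.0016 0; 0 0 0 0.001 0 -0.0016 0; 0 0 0 0.002 0 -0.0016 0; 0 0 0 0.003 0 -0.0016 0; 0 0 0 0.004 0 -0.0016 0; 0 0 0 0.004 0 -0.0016 0",
)

```text
clock: 14.08
tcp_pos: [0.5433, 0.2147, 0.1037]
orientation: [0.191, 1.562, -0.191]
contact_force: [0.7, -0.1, 0.4]
grip_width: 0.0001
```

apply_moves(
  series="0 0 0 0.001 0 0 0; 0 0 0 0.002 0 0 0; 0 0 0 0.002 0 0 0",
)

```text
clock: 14.45
tcp_pos: [0.5435, 0.2149, 0.1019]
orientation: [0.192, 1.562, -0.191]
contact_force: [-0.4, 0.4, 1.2]
grip_width: -0.0
```

apply_moves(
  series="0 0 0 0.001 0 0 0; 0 0 0 0.002 0 0 0; 0 0 0 0.002 0 0 0",
)

```text
clock: 14.82
tcp_pos: [0.5434, 0.2148, 0.0998]
orientation: [0.192, 1.562, -0.191]
contact_force: [0.2, 0.6, 2.0]
grip_width: 0.0003
```

apply_moves(
  series="0 0 0 0.001 0 0 0; 0 0 0 0.002 0 0 0; 0 0 0 0.003 0 0 0; 0 0 0 0.003 0 0 0",
)

```text
clock: 15.32
tcp_pos: [0.5429, 0.2145, 0.0963]
orientation: [0.191, 1.563, -0.192]
contact_force: [-0.4, 0.2, 0.2]
grip_width: -0.0001
```

apply_moves(
  series="0 0 0 0.0015 0 0 0; 0 0 0 0.003 0 0 0; 0 0 0 0.0045 0 0 0; 0 0 0 0.006 0 0 0",
)

```text
clock: 15.82
tcp_pos: [0.5432, 0.2146, 0.0908]
orientation: [0.191, 1.563, -0.192]
contact_force: [-2.2, -1.1, 2.9]
grip_width: -0.0001
```

apply_moves(
  series="0 0 0 0.0015 0 0 0; 0 0 0 0.003 0 0 0; 0 0 0 0.0045 0 0 0; 0 0 0 0.006 0 0 0",
)

```text
clock: 16.32
tcp_pos: [0.5433, 0.2147, 0.0847]
orientation: [0.191, 1.562, -0.191]
contact_force: [-1.5, -0.9, 3.8]
grip_width: 0.0001
```

apply_moves(
  series="0 0 0 0.0015 0 0 0; 0 0 0 0.003 0 0 0; 0 0 0 0.0045 0 0 0; 0 0 0 0.006 0 0 0",
)

```text
clock: 16.82
tcp_pos: [0.5433, 0.2147, 0.0787]
orientation: [0.191, 1.562, -0.191]
contact_force: [-2.0, -1.4, 4.3]
grip_width: 0.0003
```

apply_moves(
  series="0 0 0 0.0015 0 0 0; 0 0 0 0.003 0 0 0; 0 0 0 0.0045 0 0 0; 0 0 0 0.006 0 0 0",
)

```text
clock: 17.32
tcp_pos: [0.5433, 0.2147, 0.0727]
orientation: [0.191, 1.562, -0.191]
contact_force: [-2.7, -1.3, 5.0]
grip_width: -0.0001
```

apply_moves(
  series="0 0 0 0.001 0 0 0; 0 0 0 0.002 0 0 0",
)

```text
clock: 17.58
tcp_pos: [0.5433, 0.2148, 0.0708]
orientation: [0.191, 1.562, -0.191]
contact_force: [-2.2, -1.0, 5.6]
grip_width: -0.0006
```

apply_moves(
  series="0 0 0 0.001 0 0 0; 0 0 0 0.002 0 0 0",
)

```text
clock: 17.82
tcp_pos: [0.5434, 0.2148, 0.0687]
orientation: [0.191, 1.562, -0.191]
contact_force: [-1.7, -0.9, 3.8]
grip_width: -0.0004
```

apply_moves(
  series="0 0 0 0.001 0 0 0; 0 0 0 0.002 0 0 0",
)

```text
clock: 18.08
tcp_pos: [0.5434, 0.2148, 0.0667]
orientation: [0.192, 1.562, -0.191]
contact_force: [-0.3, -1.4, 3.4]
grip_width: 0.0002
```

The force dropped at about 0.069, which is the click. I'll go 2–3 mm further so both ends catch, then withdraw and look.

apply_moves(
  series="0 0 0 0.001 0 0 0; 0 0 0 0.002 0 0 0; 0 0 0 0.003 0 0 0; 0 0 0 0.003 0 0 0",
)

```text
clock: 18.58
tcp_pos: [0.5434, 0.2148, 0.0638]
orientation: [0.191, 1.562, -0.191]
contact_force: [-0.6, -1.7, 3.9]
grip_width: 0.0002
```

apply_moves(
  series="0 0 0 -0.01 0 0 0; 0 0 0 -0.03 0 0 0; 0 0 0 -0.07 0 0.02 0; 0 0 0 -0.11 0 0.045 0; 0 0 0 -0.11 0 0.045 0; 0 0 0 -0.11 0 0.045 0",
)

```text
clock: 19.32
tcp_pos: [0.5862, 0.2039, 0.1734]
orientation: [0.191, 1.563, -0.191]
contact_force: [-0.2, 0.9, -0.8]
grip_width: 0.0003
```

Run:
```python
from h import *
import pickle
o=get_obs(); print(o['tcp_pos'],o['contact_force'],o['grip_width'])
C=cam("wrist"); im=grab_frame("wrist"); cv2.imwrite("pics/j.png",im); pickle.dump(C,open("j.pkl","wb"))
cv2.imwrite("pics/j1.png",cv2.resize(im[60:240,230:410],None,fx=3.3,fy=3.3,interpolation=cv2.INTER_CUBIC))
s=grab_frame("side"); cv2.imwrite("pics/j2.png",cv2.resize(s[100:190,240:340],None,fx=6,fy=6,interpolation=cv2.INTER_CUBIC))
```

```text
[0.5862236  0.20389633 0.17337746] [-0.24743672  0.92563491 -0.77042924] 0.000328319554303965
```

View pics/j1.png

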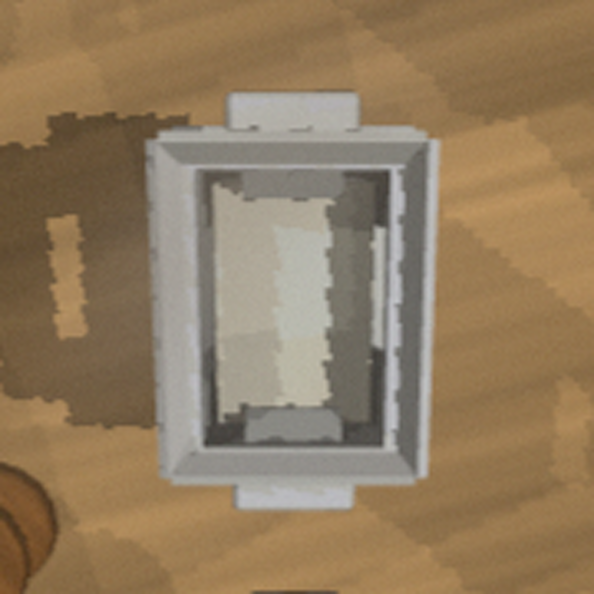

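View pics/j2.png

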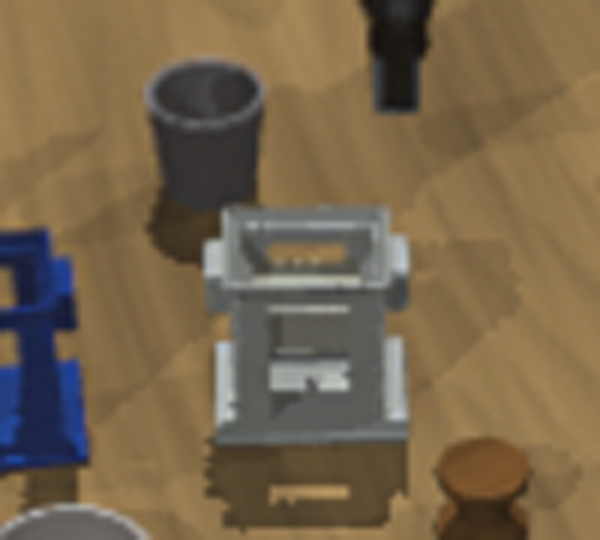

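Both catches cover the ends of the block, and it sits level: one is at about (295,183) and the other at (293,424) in j1. Now for the second block.

apply_moves(
  series="0.1 0 0 -0.02 -0.03 0 0.3; 0.25 0 0 -0.05 -0.08 0 0.5; 0.42 0 0 -0.059 -0.13 -0.001 0.62; 0.59 0 0 -0.059 -0.18 -0.002 0.62; 0.76 0 0 -0.059 -0.24 -0.003 0.62; 0.93 0 0 -0.059 -0.3 -0.004 0.62; 1.1 0 0 -0.059 -0.36 -0.005 0.62; 1.25 0 0 -0.059 -0.42 -0.005 0.62; 1.363 0 0 -0.059 -0.47 -0.005 0.62; 1.363 0 0 -0.059 -0.482 -0.005 0.62; 1.363 0 0 -0.059 -0.482 -0.005 0.62; 1.363 0 0 -0.059 -0.482 -0.005 0.62",
)

```text
clock: 20.92
tcp_pos: [0.4664, -0.2605, 0.2323]
orientation: [1.234, 1.195, -1.233]
contact_force: [-0.6, 0.7, -0.2]
grip_width: 0.0529
```

Run:
```python
from h import *
import pickle
o=get_obs(); print(o['tcp_pos'],o['contact_force'],o['grip_width'],o['qvel'].round(3)); print(Ro.from_rotvec(o['orientation']).as_matrix().round(4))
C=cam("wrist"); im=grab_frame("wrist"); cv2.imwrite("pics/k.png",im); pickle.dump(C,open("k.pkl","wb"))
cv2.imwrite("pics/k1.png",cv2.resize(im[60:220,220:440],None,fx=3.5,fy=3.5,interpolation=cv2.INTER_CUBIC))
```

```text
[ 0.46635275 -0.26045884  0.23232092] [-0.56034857  0.6943513  -0.15287234] 0.05285805025972847 [-0.004 -0.007 -0.001 -0.003  0.003  0.    -0.   ]
[[-6.000e-04  9.995e-01 -3.250e-02]
 [ 1.200e-03 -3.250e-02 -9.995e-01]
 [-1.000e+00 -6.000e-04 -1.200e-03]]
```

View pics/k1.png

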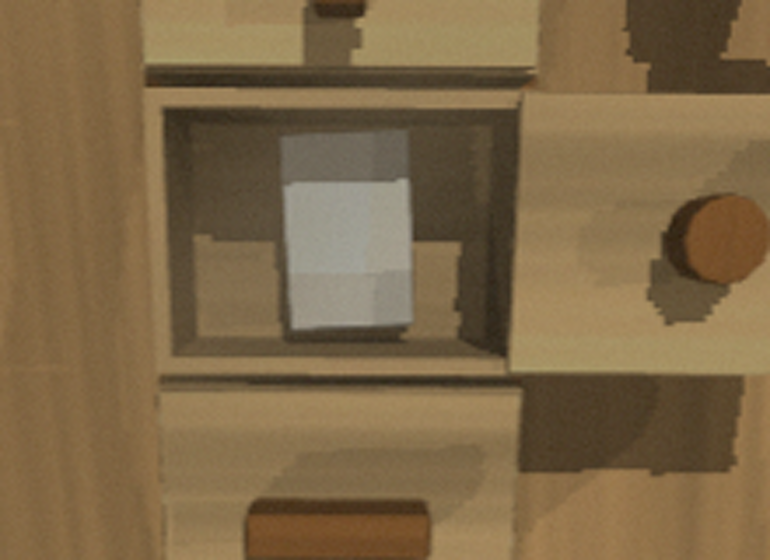

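Lower block corners in k1 are at about (281,137), (408,130), (411,323) and (291,329).

Run:
```python
from h import *
import pickle
C=pickle.load(open("k.pkl","rb"))
f=lambda u,v:(220+(u-1.25)/3.5,60+(v-1.25)/3.5)
P=np.array([atz(C,f(*p),.037) for p in [(281,136),(408,130),(411,323),(291,329)]]); print(P.round(4),P.mean(0))
print([np.linalg.norm(P[i]-P[i-1]).round(4) for i in range(4)])
e=P[0]-P[3]+P[1]-P[2]; print("yaw from y", np.degrees(np.arctan2(-e[0],e[1]))); e=P[1]-P[0]+P[2]-P[3];print(np.degrees(np.arctan2(e[1],e[0])))
P=np.array([atz(C,f(*p),.066) for p in [(163,107),(520,107),(508,357),(172,357)]]); print("box",P.mean(0))
```

```text
[[ 0.4473 -0.1674  0.037 ]
 [ 0.4865 -0.1669  0.037 ]
 [ 0.4865 -0.2256  0.037 ]
 [ 0.4477 -0.2263  0.037 ]] [ 0.46701417 -0.19656003  0.037     ]
[np.float64(0.0589), np.float64(0.0392), np.float64(0.0587), np.float64(0.0388)]
yaw from y 0.19152139374101465
0.8855653031832802
box [ 0.46499542 -0.1973201   0.066     ]
```

apply_moves(
  series="-0.042 0 0 0.04 -0.0015 -0.04 0.62; -0.042 0 0 0.09 -0.0015 -0.0639 0.62; -0.042 0 0 0.13 -0.0015 -0.0639 0.62; -0.042 0 0 0.15 -0.0015 -0.0639 0.62; -0.042 0 0 0.165 -0.0015 -0.0639 0.62; -0.042 0 0 0.18 -0.0015 -0.0639 0.62; -0.042 0 0 0.18 -0.0015 -0.0639 0.62",
)

```text
clock: 21.85
tcp_pos: [0.4663, -0.1983, 0.0521]
orientation: [1.204, 1.214, -1.205]
contact_force: [-0.2, -0.6, 0.1]
grip_width: 0.0532
```

apply_moves(
  series="0 0 0 0.008 0 0 0.62; 0 0 0 0.016 0 0 0.62; 0 0 0 0.023 0 0 0.62; 0 0 0 0.029 0 0 0.62; 0 0 0 0.029 0 0 0.62",
)

```text
clock: 22.48
tcp_pos: [0.4667, -0.1988, 0.0237]
orientation: [1.205, 1.212, -1.205]
contact_force: [-1.2, 0.6, 2.8]
grip_width: 0.0534
```

apply_moves(
  series="0 0 0 0.0005 0 -0.002 0.62; 0 0 0 0.0005 0 -0.002 0.62; 0 0 0 0.0005 0 -0.002 0; 0 0 0 0.0005 0 -0.002 0; 0 0 0 0.0005 0 -0.002 0; 0 0 0 0.0005 0 -0.002 0",
)

```text
clock: 23.22
tcp_pos: [0.4669, -0.1966, 0.0234]
orientation: [1.205, 1.212, -1.204]
contact_force: [-0.8, -0.7, 5.3]
grip_width: 0.0396
```

Run:
```python
from h import *
o=get_obs(); R=Ro.from_rotvec(o['orientation']).as_matrix(); print(R.round(4),o['tcp_pos'],o['contact_force'])
yaw=np.degrees(np.arctan2(R[1,1],R[0,1])); print(yaw, "wx",-np.radians(76.1-yaw))
t=np.array([0.622,0.19,0.21]); print(R.T@(t-o['tcp_pos']))
```

```text
[[ 4.0e-04  1.0e+00  6.3e-03]
 [ 1.0e-04  6.3e-03 -1.0e+00]
 [-1.0e+00  4.0e-04 -1.0e-04]] [ 0.46686051 -0.19655603  0.02343152] [-0.84811011 -0.72084121  5.29682874]
0.3623823510024086 wx -1.321870795591575
[-0.18647509  0.15765361 -0.38558268]
```

apply_moves(
  series="0 0 0 -0.01 0 0 0; 0 0 0 -0.035 0 0 0; 0 0 0 -0.08 0 0 0; 0 0 0 -0.13 0 0 0; -0.1 0 0 -0.187 0.01 -0.03 0; -0.26 0 0 -0.187 0.03 -0.08 0; -0.43 0 0 -0.187 0.05 -0.13 0; -0.6 0 0 -0.187 0.07 -0.18 0; -0.77 0 0 -0.187 0.09 -0.23 0; -0.94 0 0 -0.187 0.11 -0.28 0; -1.11 0 0 -0.187 0.13 -0.33 0; -1.28 0 0 -0.187 0.15 -0.375 0",
)

```text
clock: 24.72
tcp_pos: [0.6141, 0.1813, 0.2104]
orientation: [0.218, 1.561, -0.218]
contact_force: [1.1, 0.5, -0.2]
grip_width: 0.0394
```

apply_moves(
  series="-0.042 0 0 0 0 0 0; -0.042 0 0 0 0 0 0; -0.042 0 0 0 0 0 0",
)

```text
clock: 25.1
tcp_pos: [0.614, 0.1781, 0.2102]
orientation: [0.191, 1.563, -0.193]
contact_force: [-0.2, -0.3, -0.1]
grip_width: 0.0394
```

Run:
```python
from h import *
import pickle
o=get_obs(); print(o['tcp_pos'],o['contact_force'],o['grip_width'],o['qvel'].round(3)); print(Ro.from_rotvec(o['orientation']).as_matrix().round(4))
C=cam("wrist"); im=grab_frame("wrist"); cv2.imwrite("pics/l.png",im); pickle.dump(C,open("l.pkl","wb"))
cv2.imwrite("pics/l1.png",cv2.resize(im[35:335,220:420],None,fx=2.0,fy=2.0,interpolation=cv2.INTER_CUBIC))
```

```text
[0.61403507 0.17812148 0.21024237] [-0.22631403 -0.25560613 -0.06057503] 0.03944777737915458 [ 0.005 -0.003 -0.001  0.    -0.001 -0.003  0.002]
[[-5.000e-04  2.424e-01  9.702e-01]
 [-8.000e-04  9.702e-01 -2.424e-01]
 [-1.000e+00 -9.000e-04 -3.000e-04]]
```

View pics/l1.png

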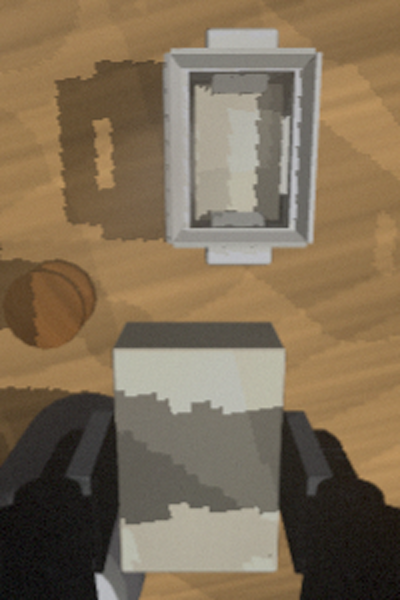

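Run:
```python
from h import *
import pickle
C=pickle.load(open("l.pkl","rb")); o=np.array([0.61403507,0.17812148,0.21024237])
g=lambda u,v:(220+(u-.5)/2,35+(v-.5)/2)
for h in (.0136,.0143):
    P=np.array([atz(C,g(*p),.21024+h) for p in [(114,348),(285,348),(277,571),(120,571)]]); print(P.mean(0),(P.mean(0)-o),[np.linalg.norm(P[i]-P[i-1]).round(4) for i in range(4)])
F=np.array([atz(C,g(*p),.094) for p in [(164,50),(322,52),(313,246),(169,246)]]); print("rim",F.mean(0))
R=np.array([[0,.2424,.9702],[0,.9702,-.2424],[-1,0,0]])
d=np.array([0.5432,0.2147,0.114])-np.array([*P.mean(0)[:2],o[2]]); print(R.T@d)
```

```text
[0.61268576 0.17865213 0.22384   ] [-0.00134931  0.00053065  0.01359763] [np.float64(0.0588), np.float64(0.0388), np.float64(0.0588), np.float64(0.0397)]
[0.61232969 0.17874009 0.22454   ] [-0.00170538  0.00061861  0.01429763] [np.float64(0.0585), np.float64(0.0386), np.float64(0.0585), np.float64(0.0395)]
rim [0.5431995  0.21450212 0.094     ]
[ 0.09624237  0.01813127 -0.07578631]
```

apply_moves(
  series="0 0 0 0 0.006 -0.03 0; 0 0 0 0.01 0.012 -0.06 0; 0 0 0 0.03 0.018 -0.0756 0; 0 0 0 0.06 0.018 -0.0756 0; 0 0 0 0.085 0.018 -0.0756 0; 0 0 0 0.096 0.018 -0.0756 0; 0 0 0 0.096 0.018 -0.0756 0; 0 0 0 0.096 0.018 -0.0756 0",
)

```text
clock: 26.15
tcp_pos: [0.546, 0.215, 0.1154]
orientation: [0.192, 1.561, -0.19]
contact_force: [-0.2, -0.5, 0.3]
grip_width: 0.0391
```

apply_moves(
  series="0 0 0 0 -0.0013 -0.001 0; 0 0 0 0.004 -0.0013 -0.001 0; 0 0 0 0.008 -0.0013 -0.001 0; 0 0 0 0.012 -0.0013 -0.001 0; 0 0 0 0.015 -0.0013 -0.001 0; 0 0 0 0.018 -0.0013 -0.001 0; 0 0 0 0.02 -0.0013 -0.001 0; 0 0 0 0.021 -0.0013 -0.001 0; 0 0 0 0.021 -0.0013 -0.001 0",
)

```text
clock: 27.28
tcp_pos: [0.544, 0.2138, 0.0933]
orientation: [0.191, 1.562, -0.191]
contact_force: [-0.2, 0.2, -0.0]
grip_width: 0.039
```

Run:
```python
from h import *
s=grab_frame("side"); cv2.imwrite("pics/m.png",cv2.resize(s[90:190,240:340],None,fx=6,fy=6,interpolation=cv2.INTER_CUBIC))
print(get_obs()['contact_force'])
```

```text
[ 0.17806316  0.12521257 -1.43787823]
```

View pics/m.png

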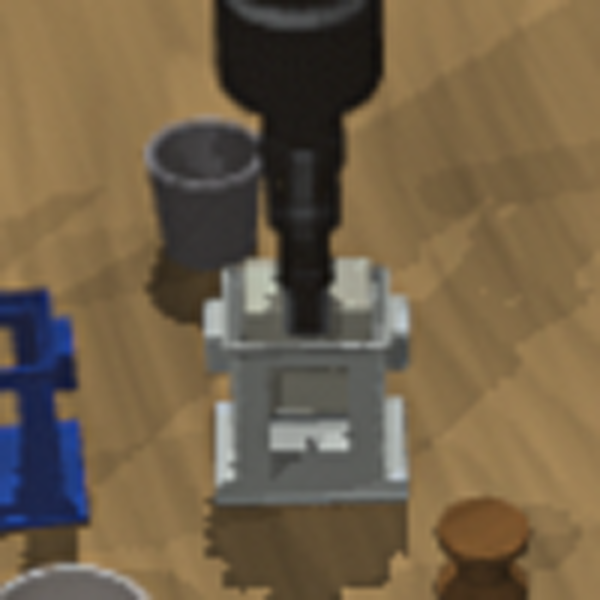

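The second block is centred in the mouth, with no contact force. I'll release it, retreat and close the fingers.

apply_moves(
  series="0 0 0 0 0 0 0.55; 0 0 0 0 0 0 0.6; 0 0 0 0 0 0 0.6; 0 0 0 -0.02 0 0 0.6; 0 0 0 -0.06 0 0.03 0.6; 0 0 0 -0.08 0 0.05 0; 0 0 0 -0.08 0 0.05 0; 0 0 0 -0.08 0 0.05 0; 0 0 0 -0.08 0 0.05 0",
)

```text
clock: 28.45
tcp_pos: [0.5908, 0.202, 0.1719]
orientation: [0.189, 1.565, -0.191]
contact_force: [-0.1, -0.9, 0.5]
grip_width: -0.0003
```

Run:
```python
from h import *
import pickle
o=get_obs(); print(o['tcp_pos'],o['contact_force'],o['grip_width'])
im=grab_frame("wrist"); cv2.imwrite("pics/n1.png",cv2.resize(im[60:240,230:410],None,fx=3.3,fy=3.3,interpolation=cv2.INTER_CUBIC))
s=grab_frame("side"); cv2.imwrite("pics/n2.png",cv2.resize(s[100:190,240:340],None,fx=6,fy=6,interpolation=cv2.INTER_CUBIC))
```

```text
[0.59082305 0.20201002 0.1718916 ] [-0.0539475  -0.88858377  0.51444652] -0.00034878109804551457
```

View pics/n1.png

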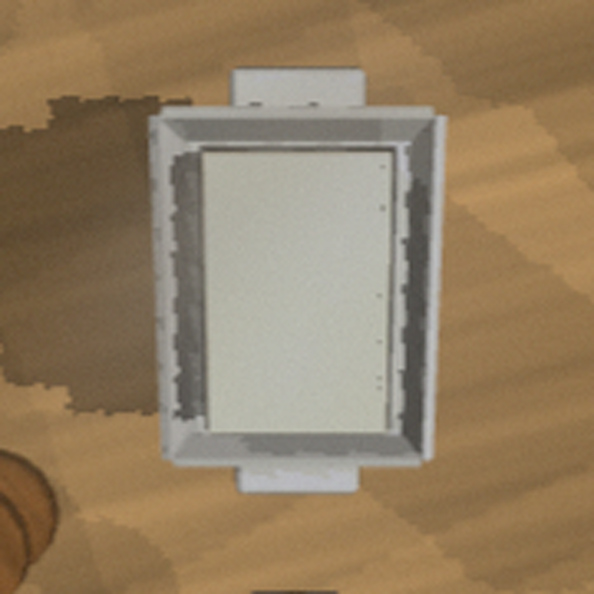

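View pics/n2.png

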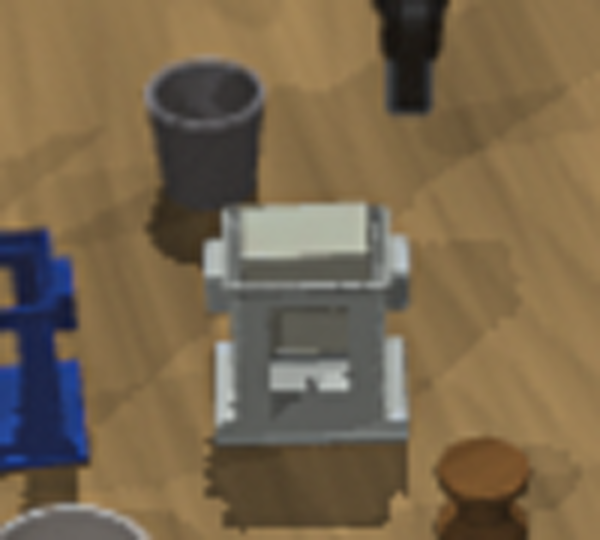

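The block is flat and centred. I'll press it as I did the first, watching the force.

apply_moves(
  series="0 0 0 0.01 0.0008 -0.03 0; 0 0 0 0.03 0.0008 -0.0507 0; 0 0 0 0.05 0.0008 -0.0507 0; 0 0 0 0.06 0.0008 -0.0507 0; 0 0 0 0.063 0.0008 -0.0507 0; 0 0 0 0.063 0.0008 -0.0507 0",
)

```text
clock: 29.3
tcp_pos: [0.5439, 0.2148, 0.1105]
orientation: [0.191, 1.562, -0.191]
contact_force: [0.0, -0.1, 1.2]
grip_width: 0.0002
```

apply_moves(
  series="0 0 0 0.001 0 0 0; 0 0 0 0.002 0 0 0; 0 0 0 0.003 0 0 0; 0 0 0 0.004 0 0 0; 0 0 0 0.005 0 0 0; 0 0 0 0.006 0 0 0",
)

```text
clock: 30.05
tcp_pos: [0.5435, 0.2147, 0.1042]
orientation: [0.191, 1.562, -0.191]
contact_force: [0.1, -0.4, 0.5]
grip_width: -0.0001
```

apply_moves(
  series="0 0 0 0.001 0 0 0; 0 0 0 0.002 0 0 0; 0 0 0 0.003 0 0 0",
)

```text
clock: 30.42
tcp_pos: [0.5442, 0.2151, 0.1019]
orientation: [0.191, 1.561, -0.19]
contact_force: [0.2, -0.9, 5.2]
grip_width: 0.0001
```

apply_moves(
  series="0 0 0 0.001 0 0 0; 0 0 0 0.002 0 0 0; 0 0 0 0.003 0 0 0",
)

```text
clock: 30.8
tcp_pos: [0.5445, 0.2151, 0.0992]
orientation: [0.191, 1.56, -0.19]
contact_force: [0.5, 0.8, 6.9]
grip_width: -0.0
```

apply_moves(
  series="0 0 0 0.001 0 0 0; 0 0 0 0.002 0 0 0; 0 0 0 0.003 0 0 0",
)

```text
clock: 31.18
tcp_pos: [0.5439, 0.2148, 0.0954]
orientation: [0.191, 1.562, -0.19]
contact_force: [1.3, 0.1, 3.2]
grip_width: -0.0002
```

apply_moves(
  series="0 0 0 0.001 0 0 0; 0 0 0 0.002 0 0 0; 0 0 0 0.003 0 0 0",
)

```text
clock: 31.55
tcp_pos: [0.544, 0.2148, 0.0925]
orientation: [0.191, 1.562, -0.19]
contact_force: [1.4, 0.6, 4.9]
grip_width: 0.0004
```

apply_moves(
  series="0 0 0 0.0015 0 0 0; 0 0 0 0.003 0 0 0; 0 0 0 0.004 0 0 0",
)

```text
clock: 31.92
tcp_pos: [0.5439, 0.2148, 0.0884]
orientation: [0.191, 1.562, -0.19]
contact_force: [2.3, -0.6, 5.0]
grip_width: -0.0001
```

apply_moves(
  series="0 0 0 0.0015 0 0 0; 0 0 0 0.003 0 0 0; 0 0 0 0.004 0 0 0",
)

```text
clock: 32.3
tcp_pos: [0.5436, 0.2148, 0.0842]
orientation: [0.191, 1.562, -0.191]
contact_force: [2.2, 0.8, 4.0]
grip_width: 0.0
```

apply_moves(
  series="0 0 0 0.0015 0 0 0; 0 0 0 0.003 0 0 0; 0 0 0 0.004 0 0 0",
)

```text
clock: 32.67
tcp_pos: [0.5437, 0.2148, 0.0803]
orientation: [0.191, 1.562, -0.19]
contact_force: [2.9, -1.0, 5.5]
grip_width: 0.0
```

apply_moves(
  series="0 0 0 0.0015 0 0 0; 0 0 0 0.003 0 0 0; 0 0 0 0.004 0 0 0",
)

```text
clock: 33.05
tcp_pos: [0.5437, 0.2148, 0.0763]
orientation: [0.191, 1.562, -0.19]
contact_force: [3.8, -0.1, 5.4]
grip_width: 0.0001
```

apply_moves(
  series="0 0 0 0.001 0 0 0; 0 0 0 0.002 0 0 0; 0 0 0 0.003 0 0 0",
)

```text
clock: 33.42
tcp_pos: [0.5437, 0.2148, 0.0734]
orientation: [0.191, 1.562, -0.19]
contact_force: [2.6, -0.2, 5.7]
grip_width: 0.0001
```

apply_moves(
  series="0 0 0 0.001 0 0 0; 0 0 0 0.002 0 0 0; 0 0 0 0.002 0 0 0",
)

```text
clock: 33.8
tcp_pos: [0.5436, 0.2148, 0.0713]
orientation: [0.191, 1.562, -0.19]
contact_force: [3.3, 0.1, 4.1]
grip_width: -0.0002
```

apply_moves(
  series="0 0 0 0.001 0 0 0; 0 0 0 0.001 0 0 0",
)

```text
clock: 34.05
tcp_pos: [0.5436, 0.2148, 0.0703]
orientation: [0.191, 1.562, -0.19]
contact_force: [3.5, -0.4, 4.4]
grip_width: 0.0002
```

apply_moves(
  series="0 0 0 0.001 0 0 0; 0 0 0 0.001 0 0 0",
)

```text
clock: 34.3
tcp_pos: [0.5434, 0.2148, 0.0692]
orientation: [0.191, 1.563, -0.191]
contact_force: [2.7, -0.3, 4.1]
grip_width: -0.0001
```

apply_moves(
  series="0 0 0 0.001 0 0 0; 0 0 0 0.001 0 0 0",
)

```text
clock: 34.55
tcp_pos: [0.5434, 0.2148, 0.0682]
orientation: [0.191, 1.563, -0.191]
contact_force: [1.1, 0.7, 5.1]
grip_width: -0.0
```

apply_moves(
  series="0 0 0 0.001 0 0 0; 0 0 0 0.001 0 0 0",
)

```text
clock: 34.8
tcp_pos: [0.5434, 0.2148, 0.0672]
orientation: [0.191, 1.563, -0.191]
contact_force: [1.7, 0.5, 4.8]
grip_width: 0.0004
```

apply_moves(
  series="0 0 0 0.0007 0 0 0; 0 0 0 0.0007 0 0 0",
)

```text
clock: 35.05
tcp_pos: [0.5434, 0.2148, 0.0665]
orientation: [0.191, 1.563, -0.191]
contact_force: [1.5, 0.0, 5.1]
grip_width: -0.0
```

apply_moves(
  series="0 0 0 0.0005 0 0 0; 0 0 0 0.0005 0 0 0",
)

```text
clock: 35.3
tcp_pos: [0.5434, 0.2148, 0.066]
orientation: [0.191, 1.563, -0.191]
contact_force: [1.3, -0.0, 5.1]
grip_width: 0.0001
```

apply_moves(
  series="0 0 0 0.0005 0 0 0; 0 0 0 0.0005 0 0 0",
)

```text
clock: 35.55
tcp_pos: [0.5434, 0.2148, 0.0655]
orientation: [0.191, 1.563, -0.191]
contact_force: [0.6, 0.3, 5.1]
grip_width: 0.0001
```

apply_moves(
  series="0 0 0 0.0005 0 0 0; 0 0 0 0.0005 0 0 0",
)

```text
clock: 35.8
tcp_pos: [0.5434, 0.2148, 0.065]
orientation: [0.191, 1.563, -0.191]
contact_force: [1.5, 0.5, 4.4]
grip_width: -0.0001
```

apply_moves(
  series="0 0 0 -0.005 0 0 0; 0 0 0 -0.02 0 0 0; 0 0 0 -0.05 0 0 0; 0 0 0 -0.09 0 0.03 0; 0 0 0 -0.11 0 0.045 0; 0 0 0 -0.11 0 0.045 0; 0 0 0 -0.11 0 0.045 0",
)

```text
clock: 36.67
tcp_pos: [0.5854, 0.2037, 0.1739]
orientation: [0.189, 1.565, -0.191]
contact_force: [-0.6, -0.5, 0.2]
grip_width: 0.0005
```

Run:
```python
from h import *
o=get_obs(); print(o['tcp_pos'],o['contact_force'],o['grip_width'])
im=grab_frame("wrist"); cv2.imwrite("pics/p1.png",cv2.resize(im[60:240,230:410],None,fx=3.3,fy=3.3,interpolation=cv2.INTER_CUBIC))
s=grab_frame("side"); cv2.imwrite("pics/p2.png",cv2.resize(s[100:190,240:340],None,fx=6,fy=6,interpolation=cv2.INTER_CUBIC)); cv2.imwrite("pics/p3.png",s)
```

```text
[0.58542919 0.2037484  0.17389347] [-0.59595342 -0.54153681  0.18450001] 0.0004746889627416136
```

View pics/p1.png

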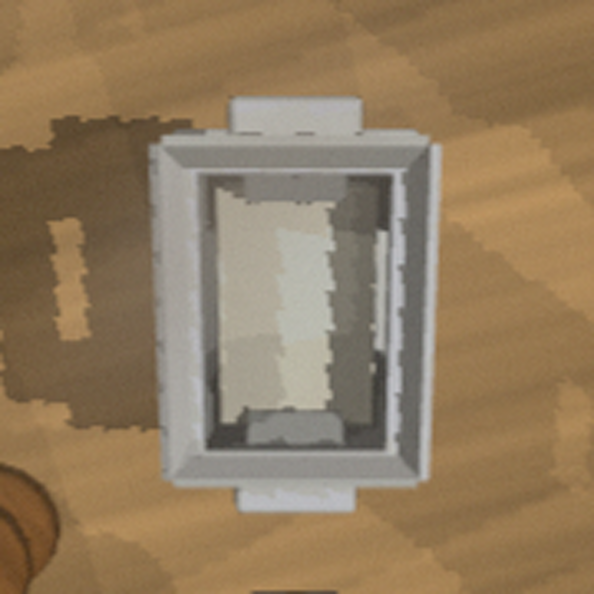

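View pics/p2.png

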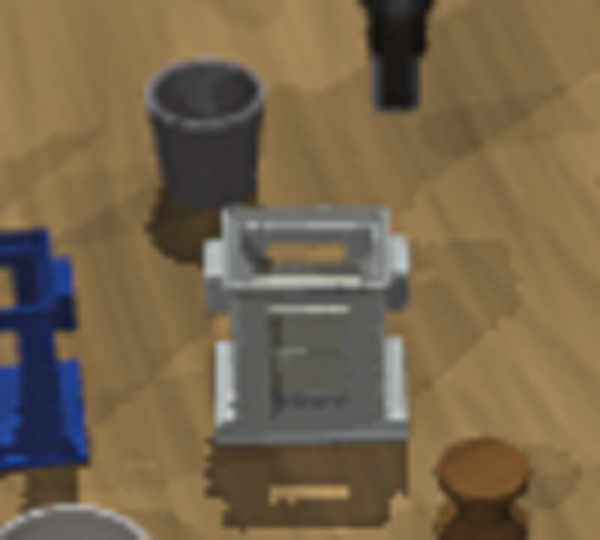

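View pics/p3.png

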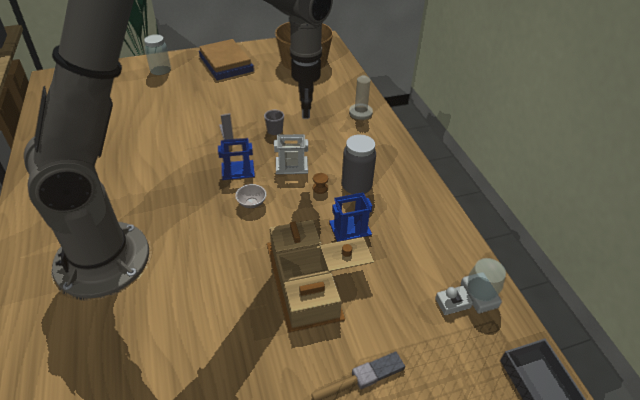

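p1 shows both catches (295,187 and 295,427) over the ends of the second block, the same view as after the first. p2 shows both blocks stacked level behind the slot. In p3 the round lid is open, the other two are shut and the bystanders are where they were. I'll hand in.

Run:
```python
from bench import hand_in,get_obs
print(get_obs()['clock'], hand_in())
```

```text
the job is handed in; nothing more can be done
36.775 None
```

I slid the lid with the round knob fully open (about 104 mm) and loaded both pecking blocks, lying flat, into the white feeder. The job was handed in at 36.8 s; it reports no verdict.

- **Catches:** The last pictures show both catches over the ends of the top block, and the two blocks level behind the slot.
- **Force:** The highest pressing force I read was about 7 N, well under the 5 kg limit.
- **Clicks:** I felt the first click as a drop in force at about 69 mm. The second was fainter, showing mostly in the sideways force at about 68–69 mm. I pushed that block on to 65 mm without feeling the bottom stop, and the pictures confirmed it had caught.
- **Surroundings:** The other two lids stayed shut, and by eye nothing else had moved.

One measurement disagreed: my first side-camera reading of the feeder was about 6 mm off the wrist camera's. I used the wrist value, and it held up at both placings.

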